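Redress the miniature spaceport

ROBOT

A 6-joint arm with a two-finger parallel gripper is mounted at the origin on the work surface. World frame = base frame: x ahead of the robot, y to its left, z up, the work surface at z = 0. Lengths are in mm, angles in rad, forces in N, time in s.
With the tool pointing down it reaches from about 275 to 750 mm from the base axis. Payload 10.2 kg.
Tool frame: the origin (TCP) lies between the finger pads; the fingertips stand 11 mm ahead of it and the grasp point (between the pads) lies 8 mm behind it; z points along the fingers, y is the line along which they close (so a half turn about z gives the same grasp; the last joint's range is limited). The gripper opens to 85 mm and grips with 20 to 120 N. Pads are 22 mm wide; open, the fingers measure 114 mm over their backs; the gripper's body (76 mm by 85 mm) begins 54 mm behind the grasp point. The pads swing forward as they close: fully open they stand 13 mm farther back than shut.
Start: joints at [-1.533, 0.313, 1.498, -0, 1.331, -0.223], TCP at [135.36, -507.256, 242.294] pointing down, gripper open.
Joint ranges: [-2.94, 2.94], [-0.97, 2.17], [0.19, 2.56], [-1.23, 4.37], [0.02, 3.11], [-2.88, 2.88]. Speed limits (rad/s): [2.39, 2.39, 3.01, 3.14, 3.14, 3.14].

INTERFACE

Orientations are given as a unit quaternion [w, x, y, z].
In Python, from rig import sense, eyes, finish_job gives the robot as it stands.
- The arm moves only by the shell command python3 -m jog 'ROWS' [FORCE]. ROWS is JSON, a list of rows, each a list of 7 numbers: the shift along the tool's x, y, z in m, then the turn, a rotation vector about the tool's x, y, z in rad, then the finger opening in m, from 0 to 0.0854. In form: [[dx, dy, dz, rx, ry, rz, gripper], ...]. A call has 1 to 5 rows; each row shifts and turns the commanded pose from where the row before left it, along the tool's axes as they then stand; what a row does not reach is not made up. A row lasts 1/10 s, in which the tool goes at most 50 mm and 8.59 degrees, less where a joint would pass 70% of its speed; a pose out of reach is approached as far as the arm can. A call is refused whole if a number of a shift passes 0.05 or a number of a turn 0.15, either way. A call with a gripper value outside its range is refused whole. The fingers move at their own pace and stop on an object; FORCE is the grip in N (left out, the last holds). Time passes only in rows, so rows that do not move let the fingers close. It gives the time, the measured TCP pose, the force, the opening and the grip force at its end, in the units of the state.
- sense(): the state, without advancing time (a new reading comes with each control period).
- eyes.capture(name): name is "side" or "top" or "wrist"; returns the picture (384x512x3 uint8, red, green, blue); there is no depth.
- eyes.calibration(name): a dict with "fx", "fy", "cx", "cy" (pixels), "dist" ([k1, k2, p1, p2, k3] as OpenCV has them; the pictures are not rectified), "cam_to_world" (4x4, takes a point from camera to world coordinates); the wrist camera has in their place "mount" (4x4, takes a point from camera to tool coordinates, whose origin is the TCP and whose axes are the flange's). Camera axes: x right, y down, z forward; pixel columns grow to the right and rows downward; lengths in mm; the calibration is good to about 2 mm. A picture is of the moment at which its call begins: read the wrist's pose just before it. calibration takes no time and is no camera call.
- finish_job(): hands the job in; it is judged then, once.
The state is a dict: "time_s": time; "joints": joint angles; "dq": joint speeds; "tau": joint torques, N m; "eef_pos": TCP position; "ee_rot": TCP orientation; "force": force on the tool from outside, world axes, zero at the start; "wrist_torque": the same for the moment, N m; "grip_width": opening from 0.0 (shut) to 1.0 (fully open); "grip_force": force on a finger pad.
Only numpy, scipy, OpenCV 4.12 (cv2) and the standard library are available. Lean on these libraries where they do the work, as an engineer would, in place of code of your own. Each camera call takes 0.05 s, during which the arm holds its last target. There are 200 camera calls.

TASK

Redress the miniature film set for the next shot: the rocket and the control tower trade places, and the fuel tank goes to the walled plot that is empty now. Each model must end up standing flat on the floor of its plot, inside the low wall and near the middle. Keep the models upright, set them down rather than dropping them, and leave the two boulders and the clip stand where they are.

Things in the scene. Friction and masses are not known exactly. Their poses are not given: they have to be found in the camera images.
- rocket: Model rocket, silver with a pointed nose and four red fins, 140 mm tall. Round grey base, 72 mm across, 6 mm thick. Origin: centre of the base's underside, z up. Loose, 0.14 to 0.28 kg. The shell is round, 52 mm across, from 78 to 108 mm above the origin; free to grip there from any side (fins or pipes reach up to 60 mm only).
- control_tower: Model control tower, 125 mm tall: slim concrete stalk (24 mm), on it a wide round glazed cab with a flat white roof and a small radar bar. Round grey base, 72 mm across, 6 mm thick. Origin: centre of the base's underside, z up. Loose, 0.14 to 0.28 kg. The cab is round, 53 mm across (roof 54), from 80 to 113 mm above the origin; free to grip there from any side.
- fuel_tank: Model fuel tank, an upright white cylinder with a domed top and two thin pipes low on its side, 125 mm tall. Round grey base, 72 mm across, 6 mm thick. Origin: centre of the base's underside, z up. Loose, 0.14 to 0.28 kg. The shell is round, 52 mm across, from 78 to 108 mm above the origin; free to grip there from any side (fins or pipes reach up to 60 mm only).
- plot_round: Round walled plot, 104 mm across outside, grey stone wall, dark floor; the rocket stands in it at the start. Fixed. Origin: centre of its underside (world z 12 mm), z up. Floor 3 mm above the origin; wall 6 mm thick, top 12 mm above the floor, inner faces 46 mm from the centre: any model fits inside with 10 mm to spare. 
- plot_square: Square walled plot with an unbroken wall, 104 mm square outside, x and y square to the walls; the control tower stands in it at the start. Fixed. Origin: centre of its underside (world z 12 mm), z up. Floor 3 mm above the origin; wall 6 mm thick, top 12 mm above the floor, inner faces 46 mm from the centre: any model fits inside with 10 mm to spare. 
- plot_hex: Hexagonal walled plot, 104 mm across flats outside; the fuel tank stands in it at the start. Fixed. Origin: centre of its underside (world z 12 mm), z up. Floor 3 mm above the origin; wall 6 mm thick, top 12 mm above the floor, inner faces 46 mm from the centre: any model fits inside with 10 mm to spare. 
- plot_gated: Square walled plot, 104 mm square outside, with a 32 mm gateway in the middle of each side (x and y run through them); empty at the start. Fixed. Origin: centre of its underside (world z 12 mm), z up. Floor 3 mm above the origin; wall 6 mm thick, top 12 mm above the floor, inner faces 46 mm from the centre: any model fits inside with 10 mm to spare. 
- boulder_small: Small loose grey boulder on the set board, about 40 x 35 mm, 35 mm tall. Origin: centre of its underside. To be left where it is.
- boulder_large: Larger loose grey boulder on the set board, about 50 x 45 mm, 45 mm tall. Origin: centre of its underside. To be left where it is.
- clip_stand: Modelmaker's helping-hand stand: round dark iron base 64 mm across, a post, and a crossbar along its y axis with two spring clips, 135 mm long over all and 125 mm tall. Origin: centre of its underside. To be left where it is.

How it is judged (in metres and radians):
At the end, for the whole second after the job is handed in: The rocket stands in the square plot where the tower was, the control tower in the round plot where the rocket was, and the fuel tank in the gated plot that was empty: each upright (within 0.06 rad), on the plot's floor (not on its wall), within 15 mm of the plot's centre, let go and at rest (horizontal distance between rocket and plot_square below 0.015 m and z of rocket in the frame of plot_square between 0 and 0.007 m and angle between each of rocket, control_tower, fuel_tank's own z axis and vertical below 0.06 rad and linear speed of each of rocket, control_tower, fuel_tank below 0.02 m/s and angular speed of each of rocket, control_tower, fuel_tank below 0.2 rad/s and horizontal distance between control_tower and plot_round below 0.015 m and z of control_tower in the frame of plot_round between 0 and 0.007 m and horizontal distance between fuel_tank and plot_gated below 0.015 m and z of fuel_tank in the frame of plot_gated between 0 and 0.007 m); the robot touches nothing.
It fails at once if a model is tipped over (leans more than about 35 degrees) (angle between any of rocket, control_tower, fuel_tank's own z axis and vertical above 0.6 rad).
It fails at once if a model is dropped or flung: it moves faster than 0.5 m/s (a fall of over about 13 mm) while not between the fingers ((linear speed of rocket above 0.5 m/s and contact force between rocket and the fingers below 0.02 N) or (linear speed of control_tower above 0.5 m/s and contact force between control_tower and the fingers below 0.02 N) or (linear speed of fuel_tank above 0.5 m/s and contact force between fuel_tank and the fingers below 0.02 N)).
It fails at once if a boulder or the clip stand is pushed more than 20 mm from its place (distance of any of boulder_small, boulder_large, clip_stand from where it was at the start of the episode above 0.02 m).
It also fails if it takes over 109 s, if anything falls off the work surface, if the arm or the gripper's body presses on something with over 40 N, if the wrist force passes 120 N, or if a joint passes its speed limit or range.

## Working session

There is one attempt and no reset: what is moved stays moved. The work goes in short steps, Python scripts to look and compute and a shell command to move; the robot and the scene stay as the last step left them, time stands still between calls to the robot, and variables do not carry over. Pictures are saved under pics/ and viewed, at most 14 in all, crops included, and the job is handed in when it is done.

```bash
mkdir -p pics; ls
python3 - <<'E'
from rig import sense, eyes
import cv2,numpy as np
s=sense();print(s)
for n in("top","side"):
    im=eyes.capture(n);cv2.imwrite(f"pics/{n}0.png",im[:,:,::-1])
    print(n,{k:np.round(v,4).tolist() for k,v in eyes.calibration(n).items()})
print({k:np.round(v,4).tolist() for k,v in eyes.calibration("wrist").items()})
E
```

```text
pics
{'time_s': 0.0, 'joints': array([-1.53339117e+00,  3.13414954e-01,  1.49846255e+00,  3.17833296e-05,
        1.33102626e+00, -2.23432216e-01]), 'dq': array([-2.45805946e-03,  1.89327974e-04, -1.81732484e-05, -9.93684502e-04,
       -1.25300739e-03, -3.72579928e-04]), 'tau': array([ 2.42160795e-04, -4.12255669e+01, -2.59744424e+01, -1.45499498e-04,
        4.11456669e-03, -1.19111522e-05]), 'eef_pos': array([ 135.36155476, -506.98222489,  241.7434228 ]), 'ee_rot': array([-6.51288856e-04,  9.91507810e-01,  1.30045505e-01,  7.62555571e-05]), 'force': array([-0.82491074, -0.59985864,  0.12204507]), 'wrist_torque': array([ 0.01167313, -0.02355263,  0.0197333 ]), 'grip_force': 0.0, 'grip_width': 1.0019203190993338}
top {'fx': 476.244, 'fy': 476.244, 'cx': 260.921, 'cy': 186.7276, 'dist': [-0.0863, 0.0, 0.0, 0.0, 0.0], 'cam_to_world': [[-0.0618, -0.9758, 0.2096, 275.6818], [-0.9981, 0.0617, -0.0073, 78.1389], [-0.0058, -0.2097, -0.9778, 1334.8552], [0.0, 0.0, 0.0, 1.0]]}
side {'fx': 382.5265, 'fy': 382.5265, 'cx': 257.2084, 'cy': 194.7695, 'dist': [-0.0173, 0.0, 0.0, 0.0, 0.0], 'cam_to_world': [[0.9617, -0.1772, 0.2092, 328.8989], [-0.2741, -0.6064, 0.7464, -650.1136], [-0.0054, -0.7752, -0.6317, 647.852], [0.0, 0.0, 0.0, 1.0]]}
{'fx': 293.5131, 'fy': 293.5131, 'cx': 257.4406, 'cy': 194.4566, 'dist': [-0.0327, 0.0, 0.0, 0.0, 0.0], 'mount': [[-0.0002, -0.9552, -0.2959, 74.6066], [1.0, -0.0002, 0.0, 0.4365], [-0.0001, -0.2959, 0.9552, -130.0972], [0.0, 0.0, 0.0, 1.0]]}
```

View pics/top0.png

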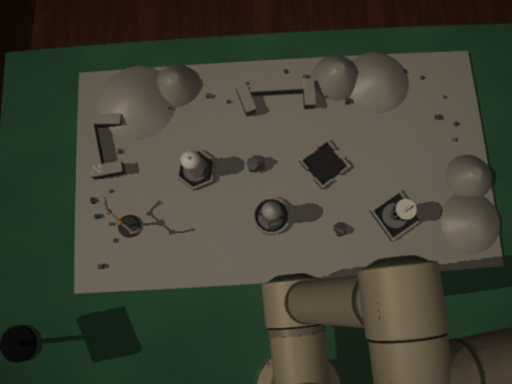

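View pics/side0.png

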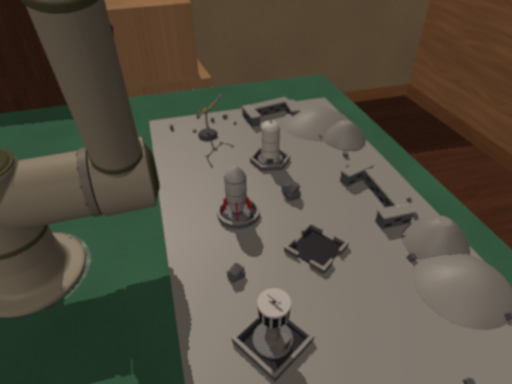

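The top view shows tank/hex plot near (195,168), rocket/round plot near (271,214), the empty gated plot at (325,164), tower/square plot near (397,215), boulders at (256,164) and (340,229), and the clip stand at (130,226). The side view agrees. I'll rectify both views onto the wall-top plane (z = 27) and read positions there.

```bash
cat > h.py <<'E'
import cv2,numpy as np
from rig import sense,eyes
from scipy.spatial.transform import Rotation as R
def cal(n):
    c=eyes.calibration(n);K=np.array([[c['fx'],0,c['cx']],[0,c['fy'],c['cy']],[0,0,1]])
    return K,np.array(c['dist'],float),c
def tcp(s):
    T=np.eye(4);q=s['ee_rot'];T[:3,:3]=R.from_quat([q[1],q[2],q[3],q[0]]).as_matrix();T[:3,3]=s['eef_pos'];return T
def pose(n,s=None):
    c=cal(n)[2]
    return np.array(c['cam_to_world']) if n!='wrist' else tcp(s or sense())@np.array(c['mount'])
def proj(n,P,T=None):
    K,d,_=cal(n);W=np.linalg.inv(pose(n) if T is None else T)
    return cv2.projectPoints(np.atleast_2d(P).astype(float),cv2.Rodrigues(W[:3,:3])[0],W[:3,3],K,d)[0][:,0]
def ray(n,px,z,T=None):
    K,d,_=cal(n);T=pose(n) if T is None else T
    u=cv2.undistortPoints(np.atleast_2d(px).astype(float)[:,None],K,d)[:,0]
    v=np.c_[u,np.ones(len(u))]@T[:3,:3].T;return T[:3,3]+v*((z-T[2,3])/v[:,2])[:,None]
def ortho(n,im,x0,x1,y0,y1,z,sc=1,T=None):
    # rows: x decreasing, cols: y decreasing
    xs=np.arange(x1,x0,-1/sc);ys=np.arange(y1,y0,-1/sc);X,Y=np.meshgrid(xs,ys,indexing='ij')
    p=proj(n,np.c_[X.ravel(),Y.ravel(),np.full(X.size,z)],T).reshape(X.shape+(2,)).astype(np.float32)
    return cv2.remap(im,p[...,0],p[...,1],cv2.INTER_LINEAR)
E
python3 - <<'E'
from h import *
out=[]
for n in("top","side"):
    im=cv2.imread(f"pics/{n}0.png")
    o=ortho(n,im,220,520,-330,470,27,1)
    o=(255*np.clip(o/200.,0,1)**.6).astype(np.uint8)
    for k in range(0,800,100):cv2.line(o,(k+70-100 if 0 else k,0),(k,6),(0,255,255),1)
    out.append(o)
cv2.imwrite("pics/o1.png",np.vstack(out))
# guess coordinates
for nm,px,z in [("gated",(325,164),15),("rocket nose",(271,208),150),("round",(271,216),20),("tank top",(190,158),140),("hex",(197,171),20),("tower roof",(405,209),128),("square",(396,216),20),("stand",(130,226),12),("b1",(256,164),30),("b2",(340,229),30)]:
    print(nm,ray("top",px,z)[0].round())
E
```

```text
gated [ 614. -119.   15.]
rocket nose [473.  47. 150.]
round [473.  45.  20.]
tank top [620. 249. 140.]
hex [615. 247.  20.]
tower roof [ 452. -299.  128.]
square [ 450. -304.   20.]
stand [470. 443.  12.]
b1 [622.  78.  30.]
b2 [ 423. -142.   30.]
```

View pics/o1.png

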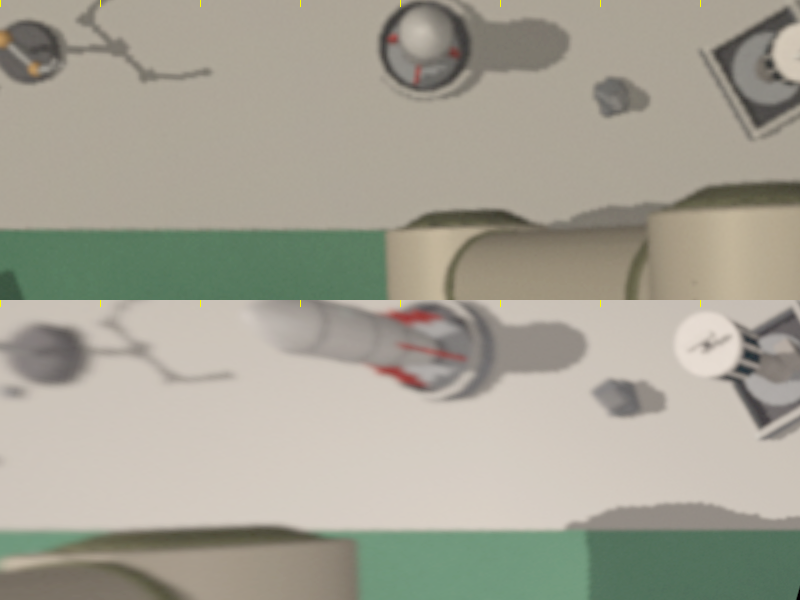

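Rectified at z = 27, both views agree within a few mm: round plot near (472,45), square near (451,-303). Next come zoomed crops around the four plots, with nominal wall rings as size checks.

Run:
```python
from h import *
im=cv2.imread("pics/top0.png")
G={"gated":(614,-119),"round":(472,45),"hex":(615,247),"square":(450,-304)}
t=[]
for n,(x,y) in G.items():
    o=ortho("top",im,x-75,x+75,y-75,y+75,27,2)
    o=(255*np.clip(o/np.percentile(o,99),0,1)**.7).astype(np.uint8)
    for k in range(0,300,20):
        l=12 if k%100==50 else 5
        cv2.line(o,(k,0),(k,l),(0,255,255),1);cv2.line(o,(0,k),(l,k),(0,255,255),1)
    cv2.circle(o,(150,150),104,(0,0,255),1);cv2.drawMarker(o,(150,150),(0,255,0),0,10)
    t.append(o)
cv2.imwrite("pics/o2.png",np.vstack([np.hstack(t[:2]),np.hstack(t[2:])]))
```

```text
(no output)
```

View pics/o2.png

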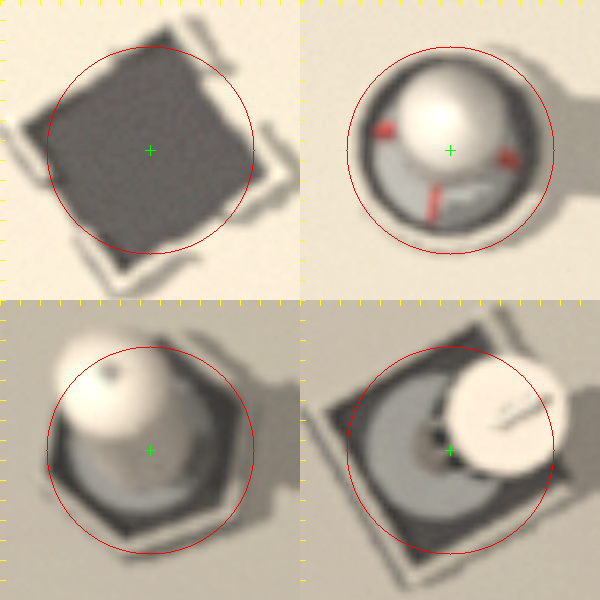

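Wall rings give: gated (614,-119), round (474,45), square (450,-300), hex about (620,249); inner widths measure about 92 mm as they should. Now I square the tool to the world axes and swing over to the tank.

```bash
python3 -m jog '[[0,0,0,0,0,0.13,0.0854],[0,0,0,0,0,0.13,0.0854],[0,0,0,0,0,0,0.0854]]' 50
python3 -m jog '[[0.03,-0.04,0,0,0,0,0.0854],[0.03,-0.04,0,0,0,0,0.0854],[0.03,-0.04,0,0,0,0,0.0854],[0.03,-0.04,0,0,0,0,0.0854],[0.03,-0.04,0,0,0,0,0.0854]]'
python3 -m jog '[[0.03,-0.04,0,0,0,0,0.0854],[0.03,-0.04,0,0,0,0,0.0854],[0.03,-0.04,0,0,0,0,0.0854],[0.03,-0.04,0,0,0,0,0.0854],[0.03,-0.04,0,0,0,0,0.0854]]'
python3 -m jog '[[0.03,-0.04,0,0,0,0,0.0854],[0.03,-0.04,0,0,0,0,0.0854],[0.03,-0.04,0,0,0,0,0.0854],[0.03,-0.04,0,0,0,0,0.0854],[0.03,-0.04,0,0,0,0,0.0854]]'
python3 -m jog '[[0.02,-0.045,0,0,0,0,0.0854],[0.02,-0.045,0,0,0,0,0.0854],[0,-0.045,0,0,0,0,0.0854],[0,-0.025,0,0,0,0,0.0854],[0,0,0,0,0,0,0.0854]]'
```

```text
time_s: 0.4
eef_pos: [135.3, -507.1, 242.0]
ee_rot: [-0.0, 1.0, -0.0, 0.0]
force: [0.1, 0.4, 0.6]
grip_width: 0.997
grip_force: 0.0
time_s: 0.9
eef_pos: [285.9, -305.3, 242.3]
ee_rot: [-0.0, 1.0, 0.002, 0.0]
force: [0.4, -0.4, 0.2]
grip_width: 1.005
grip_force: 0.0
time_s: 1.4
eef_pos: [435.9, -105.0, 242.4]
ee_rot: [0.0, 1.0, 0.002, 0.0]
force: [0.6, -0.7, 0.5]
grip_width: 1.003
grip_force: 0.0
time_s: 1.9
eef_pos: [585.7, 95.1, 242.1]
ee_rot: [0.0, 1.0, 0.003, -0.0]
force: [0.4, -1.0, 0.4]
grip_width: 1.001
grip_force: 0.0
time_s: 2.4
eef_pos: [624.0, 256.4, 241.4]
ee_rot: [-0.0, 1.0, 0.004, -0.001]
force: [0.4, 0.2, 0.5]
grip_width: 0.997
grip_force: 0.0
```

Run:
```python
from h import *
s=sense();T=pose("wrist",s);im=eyes.capture("wrist")[:,:,::-1];cv2.imwrite("pics/w1.png",im)
print(s['joints'].round(2))
top=cv2.imread("pics/top0.png");sd=cv2.imread("pics/side0.png")
def row(z,x,y):
    r=[]
    for n,i,t in(("wrist",im,T),("top",top,None),("side",sd,None)):
        o=ortho(n,np.ascontiguousarray(i),x-65,x+65,y-65,y+65,z,2,t)
        o=(255*np.clip(o/np.percentile(o,99),0,1)**.8).astype(np.uint8)
        for k in range(10,260,20):cv2.line(o,(k,0),(k,5),(0,255,255),1);cv2.line(o,(0,k),(5,k),(0,255,255),1)
        cv2.drawMarker(o,(130,130),(0,255,0),0,10);cv2.circle(o,(130,130),{21:72,123:52}[z],(0,0,255),1);r.append(o)
    return np.hstack(r)
cv2.imwrite("pics/o3.png",np.vstack([row(21,620,249),row(123,620,249)]))
```

```text
[0.22 0.66 0.96 0.   1.51 1.78]
```

View pics/w1.png

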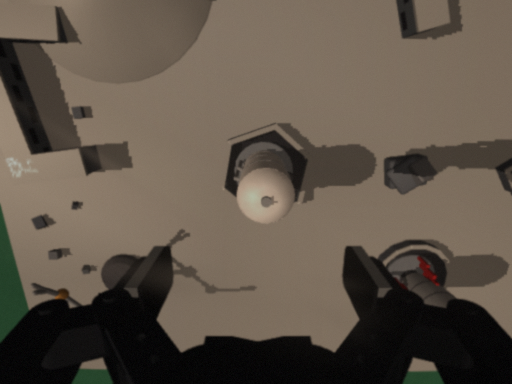

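View pics/o3.png

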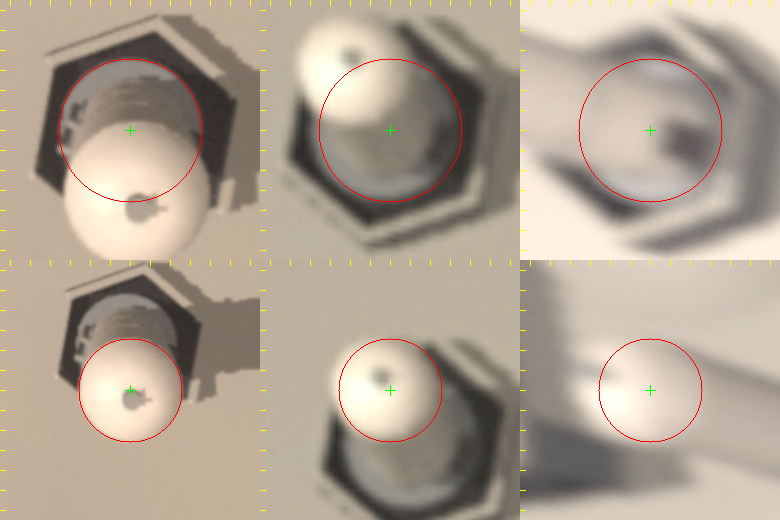

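The wrist view shows the tank centred at about (265,185), with shell and base both rectifying to about (620,249), matching the top view. Descending and gripping.

```bash
python3 -m jog '[[-0.004,0.007,0.03,0,0,0,0.0854],[0,0,0.04,0,0,0,0.0854],[0,0,0.04,0,0,0,0.0854],[0,0,0.02,0,0,0,0.0854],[0,0,0.009,0,0,0,0.0854]]'
python3 -m jog '[[0,0,0,0,0,0,0.07],[0,0,0,0,0,0,0.06],[0,0,0,0,0,0,0.055],[0,0,0,0,0,0,0.05],[0,0,0,0,0,0,0.045]]' 50
python3 -m jog '[[0,0,0,0,0,0,0.045],[0,0,0,0,0,0,0.045],[0,0,0,0,0,0,0.045]]'
python3 -m jog '[[0,0,-0.005,0,0,0,0.045],[0,0,-0.01,0,0,0,0.045],[0,0,-0.015,0,0,0,0.045],[0,0,0,0,0,0,0.045]]'
```

```text
time_s: 2.95
eef_pos: [620.1, 244.4, 101.0]
ee_rot: [0.0, 1.0, 0.001, -0.002]
force: [0.6, 0.2, -0.2]
grip_width: 1.0
grip_force: 0.0
time_s: 3.45
eef_pos: [621.6, 246.5, 105.3]
ee_rot: [-0.0, 1.0, 0.001, 0.002]
force: [0.3, 1.6, 6.4]
grip_width: 0.6
grip_force: 50.5
time_s: 3.75
eef_pos: [621.6, 246.5, 105.3]
ee_rot: [-0.0, 1.0, 0.001, 0.002]
force: [0.7, 1.4, 6.6]
grip_width: 0.598
grip_force: 50.5
time_s: 4.15
eef_pos: [621.9, 246.3, 136.4]
ee_rot: [-0.0, 1.0, 0.0, 0.002]
force: [-0.5, 0.6, -1.1]
grip_width: 0.593
grip_force: 52.0
```

```bash
python3 -m jog '[[0,0,-0.02,0,0,0,0.045],[0,0.01,-0.02,0,0,0,0.045],[0,0.02,-0.005,0,0,0,0.045],[0,0.03,0,0,0,0,0.045],[0,0.035,0,0,0,0,0.045]]'
python3 -m jog '[[-0.002,0.04,0,0,0,0,0.045],[-0.002,0.04,0,0,0,0,0.045],[-0.002,0.04,0,0,0,0,0.045],[0,0.04,0,0,0,0,0.045],[0,0.035,0,0,0,0,0.045]]'
python3 -m jog '[[0,0.03,0,0,0,0,0.045],[0,0.025,0,0,0,0,0.045],[0,0.015,0,0,0,0,0.045],[0,0.005,0,0,0,0,0.045],[0,0,0,0,0,0,0.045]]'
python3 - <<'E'
from h import *
s=sense();print(s['eef_pos'],s['joints'].round(2))
im=eyes.capture("side")[:,:,::-1];p=proj("side",[614,-119,60])[0].astype(int)
im=np.ascontiguousarray(im[p[1]-120:p[1]+90,p[0]-120:p[0]+120]);im=cv2.resize(im,None,fx=2.5,fy=2.5,interpolation=2)
cv2.imwrite("pics/s2.png",(255*(im/255.)**.7).astype(np.uint8))
E
```

```text
time_s: 4.65
eef_pos: [620.6, 150.7, 178.5]
ee_rot: [-0.0, 1.0, 0.001, 0.0]
force: [0.6, -1.2, -1.3]
grip_width: 0.597
grip_force: 52.2
time_s: 5.15
eef_pos: [614.7, -45.9, 178.5]
ee_rot: [0.0, 1.0, 0.0, 0.0]
force: [0.2, 0.3, -0.9]
grip_width: 0.599
grip_force: 52.2
time_s: 5.65
eef_pos: [615.1, -118.7, 178.2]
ee_rot: [-0.0, 1.0, 0.0, -0.0]
force: [0.8, 1.0, -1.1]
grip_width: 0.594
grip_force: 52.2
[ 615.05053114 -118.72000675  178.2397104 ] [-0.38  0.59  1.26  0.    1.3   1.19]
```

View pics/s2.png

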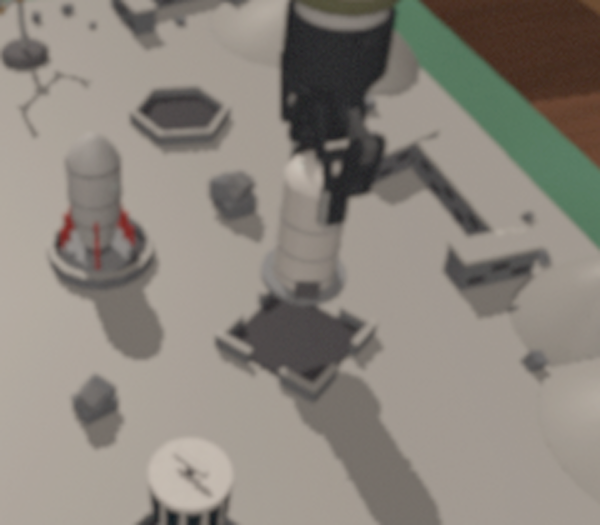

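The side view shows the tank held upright over the gated plot at about (300,335 in the crop), and the hex plot empty. Lowering.

```bash
python3 -m jog '[[0,0,0.02,0,0,0,0.045],[0,0,0.02,0,0,0,0.045],[0,0,0.015,0,0,0,0.045],[0,0,0.008,0,0,0,0.045],[0,0,0.004,0,0,0,0.045]]'
python3 -m jog '[[0,0,0.002,0,0,0,0.045],[0,0,0.002,0,0,0,0.045],[0,0,0.001,0,0,0,0.045],[0,0,0,0,0,0,0.045]]'
```

```text
time_s: 6.2
eef_pos: [615.0, -117.9, 110.9]
ee_rot: [-0.0, 1.0, 0.001, -0.0]
force: [-0.3, 0.4, -0.5]
grip_width: 0.598
grip_force: 52.2
time_s: 6.6
eef_pos: [615.1, -118.9, 106.5]
ee_rot: [0.0, 1.0, 0.0, 0.0]
force: [0.2, 0.1, -2.4]
grip_width: 0.596
grip_force: 52.2
```

```bash
python3 -m jog '[[0,0,0.001,0,0,0,0.045],[0,0,0.001,0,0,0,0.045],[0,0,0,0,0,0,0.045]]'
python3 - <<'E'
from h import *
im=eyes.capture("side")[:,:,::-1];p=proj("side",[614,-119,60])[0].astype(int)
im=np.ascontiguousarray(im[p[1]-50:p[1]+50,p[0]-60:p[0]+60]);im=cv2.resize(im,None,fx=5,fy=5,interpolation=2)
cv2.imwrite("pics/s3.png",(255*(im/255.)**.7).astype(np.uint8))
E
```

```text
time_s: 6.9
eef_pos: [615.5, -118.9, 105.3]
ee_rot: [0.0, 1.0, 0.0, 0.001]
force: [-0.8, 1.7, 5.0]
grip_width: 0.591
grip_force: 52.9
```

View pics/s3.png

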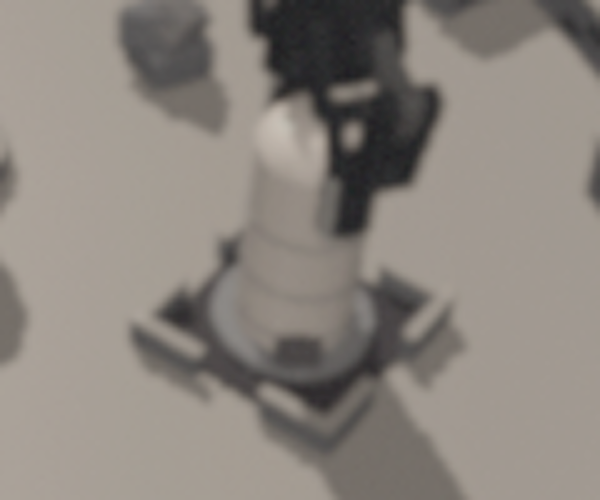

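The tank is seated, centred in the gated plot, with 5 N contact. Releasing, rising and moving over the rocket.

```bash
python3 -m jog '[[0,0,0,0,0,0,0.06],[0,0,0,0,0,0,0.07],[0,0,0,0,0,0,0.0854],[0,0,0,0,0,0,0.0854],[0,0,0,0,0,0,0.0854]]'
python3 -m jog '[[0,0,-0.02,0,0,0,0.0854],[0,0,-0.03,0,0,0,0.0854],[0,0,-0.045,0,0,0,0.0854],[0,0,-0.04,0,0,0,0.0854],[-0.02,-0.025,0,0,0,0,0.0854]]'
python3 -m jog '[[-0.031,-0.035,0,0,0,0,0.0854],[-0.031,-0.035,0,0,0,0,0.0854],[-0.031,-0.035,0,0,0,0,0.0854],[-0.028,-0.034,0,0,0,0,0.0854],[0,0,0,0,0,0,0.0854]]'
python3 - <<'E'
from h import *
s=sense();T=pose("wrist",s);im=np.ascontiguousarray(eyes.capture("wrist")[:,:,::-1]);cv2.imwrite("pics/w2.png",im)
print(s['eef_pos'],s['joints'].round(2))
x,y=474,45;r=[]
top=cv2.imread("pics/top0.png")
for z,rad in((21,36),(27,46),(115,26)):
    c=[]
    for n,i,t in(("wrist",im,T),("top",top,None)):
        o=ortho(n,i,x-65,x+65,y-65,y+65,z,2,t)
        o=(255*np.clip(o/np.percentile(o,99),0,1)**.8).astype(np.uint8)
        for k in range(10,260,20):cv2.line(o,(k,0),(k,5),(0,255,255),1);cv2.line(o,(0,k),(5,k),(0,255,255),1)
        cv2.drawMarker(o,(130,130),(0,255,0),0,10);cv2.circle(o,(130,130),2*rad,(0,0,255),1);c.append(o)
    r.append(np.vstack(c))
cv2.imwrite("pics/o4.png",np.hstack(r))
E
```

```text
time_s: 7.45
eef_pos: [615.0, -118.9, 104.2]
ee_rot: [-0.0, 1.0, 0.0, -0.0]
force: [-0.7, 0.3, 0.5]
grip_width: 1.002
grip_force: 0.0
time_s: 7.95
eef_pos: [597.6, -96.3, 245.0]
ee_rot: [0.002, 1.0, -0.001, 0.005]
force: [1.1, 0.3, -0.9]
grip_width: 1.0
grip_force: 0.0
time_s: 8.45
eef_pos: [471.3, 48.1, 239.9]
ee_rot: [-0.0, 1.0, 0.002, -0.0]
force: [0.2, 0.1, -0.7]
grip_width: 0.994
grip_force: 0.0
[471.34686763  48.08157232 239.85334755] [-0.15  0.2   1.65  0.    1.29  1.42]
```

View pics/o4.png

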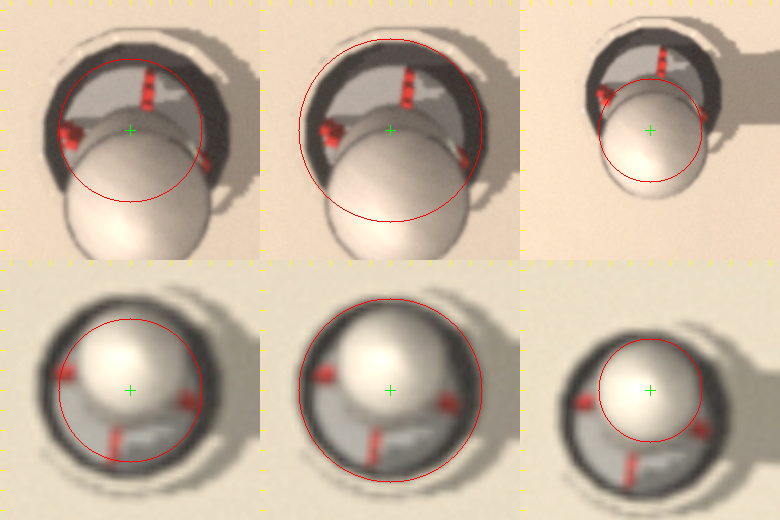

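Wrist and top views both place the rocket and round plot at about (473,44): the base ring and 46 mm inner wall match within 2-3 mm. Gripping the rocket.

```bash
python3 -m jog '[[0.001,0.004,0.03,0,0,0,0.0854],[0,0,0.04,0,0,0,0.0854],[0,0,0.04,0,0,0,0.0854],[0,0,0.02,0,0,0,0.0854],[0,0,0.007,0,0,0,0.0854]]'
python3 -m jog '[[0,0,0,0,0,0,0.07],[0,0,0,0,0,0,0.06],[0,0,0,0,0,0,0.055],[0,0,0,0,0,0,0.05],[0,0,0,0,0,0,0.045]]' 50
python3 -m jog '[[0,0,0,0,0,0,0.045],[0,0,0,0,0,0,0.045],[0,0,0,0,0,0,0.045]]'
python3 -m jog '[[0,0,-0.005,0,0,0,0.045],[0,0,-0.01,0,0,0,0.045],[0,0,-0.02,0,0,0,0.045],[0,0,-0.03,0,0,0,0.045],[0,0,-0.01,0,0,0,0.045]]'
```

```text
time_s: 9.0
eef_pos: [474.6, 40.4, 100.2]
ee_rot: [-0.0, 1.0, -0.0, -0.002]
force: [1.1, -0.6, 0.7]
grip_width: 0.999
grip_force: 0.0
time_s: 9.5
eef_pos: [475.8, 41.2, 103.7]
ee_rot: [-0.0, 1.0, 0.0, 0.001]
force: [-1.0, 3.2, 6.2]
grip_width: 0.587
grip_force: 50.7
time_s: 9.8
eef_pos: [475.7, 41.2, 103.7]
ee_rot: [-0.0, 1.0, 0.0, 0.001]
force: [-0.3, 2.5, 5.9]
grip_width: 0.587
grip_force: 50.7
time_s: 10.3
eef_pos: [475.9, 40.8, 180.3]
ee_rot: [0.0, 1.0, 0.0, 0.002]
force: [1.4, -0.3, -1.9]
grip_width: 0.592
grip_force: 52.6
```

```bash
python3 -m jog '[[0.015,-0.02,0,0,0,0,0.045],[0.024,-0.034,0,0,0,0,0.045],[0.024,-0.034,0,0,0,0,0.045],[0.024,-0.034,0,0,0,0,0.045],[0.024,-0.034,0,0,0,0,0.045]]'
python3 -m jog '[[0.024,-0.034,0,0,0,0,0.045],[0.008,-0.013,0,0,0,0,0.045],[0.003,-0.005,0,0,0,0,0.045],[0,0,0.01,0,0,0,0.045],[0,0,0.01,0,0,0,0.045]]'
python3 -m jog '[[0,0,0.02,0,0,0,0.045],[0,0,0.015,0,0,0,0.045],[0,0,0.008,0,0,0,0.045],[0,0,0.003,0,0,0,0.045],[0,0,0,0,0,0,0.045]]'
```

```text
time_s: 10.8
eef_pos: [586.3, 198.5, 176.8]
ee_rot: [0.0, 1.0, 0.0, -0.0]
force: [1.2, -0.4, -1.9]
grip_width: 0.593
grip_force: 52.6
time_s: 11.3
eef_pos: [620.3, 248.2, 156.3]
ee_rot: [0.0, 1.0, 0.0, -0.0]
force: [1.0, -0.5, -3.0]
grip_width: 0.589
grip_force: 52.9
time_s: 11.8
eef_pos: [620.8, 248.9, 111.3]
ee_rot: [0.0, 1.0, 0.0, -0.0]
force: [0.0, 0.3, -1.4]
grip_width: 0.588
grip_force: 52.8
```

```bash
python3 -m jog '[[0,0,0.003,0,0,0,0.045],[0,0,0.002,0,0,0,0.045],[0,0,0.001,0,0,0,0.045],[0,0,0,0,0,0,0.045]]'
python3 -m jog '[[0,0,0.001,0,0,0,0.045],[0,0,0.001,0,0,0,0.045],[0,0,0,0,0,0,0.045]]'
```

```text
time_s: 12.2
eef_pos: [620.7, 249.1, 105.3]
ee_rot: [-0.0, 1.0, 0.0, -0.0]
force: [-0.2, -0.0, -2.6]
grip_width: 0.592
grip_force: 52.8
time_s: 12.5
eef_pos: [620.9, 249.2, 103.8]
ee_rot: [-0.0, 1.0, 0.0, 0.0]
force: [-0.2, 0.6, 0.9]
grip_width: 0.589
grip_force: 53.0
```

```bash
python3 -m jog '[[0,0,0,0,0,0,0.06],[0,0,0,0,0,0,0.07],[0,0,0,0,0,0,0.0854],[0,0,0,0,0,0,0.0854],[0,0,0,0,0,0,0.0854]]'
python3 -m jog '[[0,0,-0.02,0,0,0,0.0854],[0,0,-0.03,0,0,0,0.0854],[0,0,-0.045,0,0,0,0.0854],[0,0,-0.045,0,0,0,0.0854],[-0.007,0.022,0,0,0,0,0.0854]]'
python3 -m jog '[[-0.014,0.044,0,0,0,0,0.0854],[-0.014,0.044,0,0,0,0,0.0854],[-0.014,0.044,0,0,0,0,0.0854],[-0.014,0.044,0,0,0,0,0.0854],[-0.014,0.044,0,0,0,0,0.0854]]'
python3 -m jog '[[-0.014,0.044,0,0,0,0,0.0854],[-0.014,0.044,0,0,0,0,0.0854],[-0.014,0.044,0,0,0,0,0.0854],[-0.014,0.044,0,0,0,0,0.0854],[-0.014,0.044,0,0,0,0,0.0854]]'
python3 -m jog '[[-0.014,0.044,0,0,0,0,0.0854],[-0.008,0.03,0,0,0,0,0.0854],[0,0.012,0,0,0,0,0.0854],[0,0,0,0,0,0,0.0854]]'
python3 - <<'E'
from h import *
s=sense();T=pose("wrist",s);im=np.ascontiguousarray(eyes.capture("wrist")[:,:,::-1])
print(s['eef_pos'],s['joints'].round(2))
x,y=451,-300;r=[]
top=cv2.imread("pics/top0.png")
for z,rad in((21,36),(27,46),(128,27)):
    c=[]
    for n,i,t in(("wrist",im,T),("top",top,None)):
        o=ortho(n,i,x-65,x+65,y-65,y+65,z,2,t)
        o=(255*np.clip(o/np.percentile(o,99),0,1)**.8).astype(np.uint8)
        for k in range(10,260,20):cv2.line(o,(k,0),(k,5),(0,255,255),1);cv2.line(o,(0,k),(5,k),(0,255,255),1)
        cv2.drawMarker(o,(130,130),(0,255,0),0,10);cv2.circle(o,(130,130),2*rad,(0,0,255),1);c.append(o)
    r.append(np.vstack(c))
cv2.imwrite("pics/o5.png",np.hstack(r))
E
```

```text
time_s: 13.0
eef_pos: [620.8, 249.1, 103.3]
ee_rot: [0.0, 1.0, 0.0, 0.0]
force: [-0.3, -0.0, -0.2]
grip_width: 1.0
grip_force: 0.0
time_s: 13.5
eef_pos: [615.6, 228.9, 250.4]
ee_rot: [-0.001, 1.0, 0.002, 0.006]
force: [1.2, 0.3, -0.4]
grip_width: 1.001
grip_force: 0.0
time_s: 14.0
eef_pos: [543.1, 5.5, 243.5]
ee_rot: [0.0, 1.0, 0.0, 0.0]
force: [-0.2, -0.4, 0.2]
grip_width: 1.003
grip_force: 0.0
time_s: 14.5
eef_pos: [473.3, -214.6, 243.6]
ee_rot: [0.0, 1.0, 0.0, 0.0]
force: [0.2, -0.7, -0.2]
grip_width: 1.0
grip_force: 0.0
time_s: 14.9
eef_pos: [452.1, -299.8, 243.1]
ee_rot: [-0.0, 1.0, -0.0, 0.0]
force: [0.2, 0.4, 0.0]
grip_width: 1.001
grip_force: 0.0
[ 452.14715423 -299.78475954  243.11041326] [-0.8   0.35  1.44  0.    1.35  0.77]
```

View pics/o5.png

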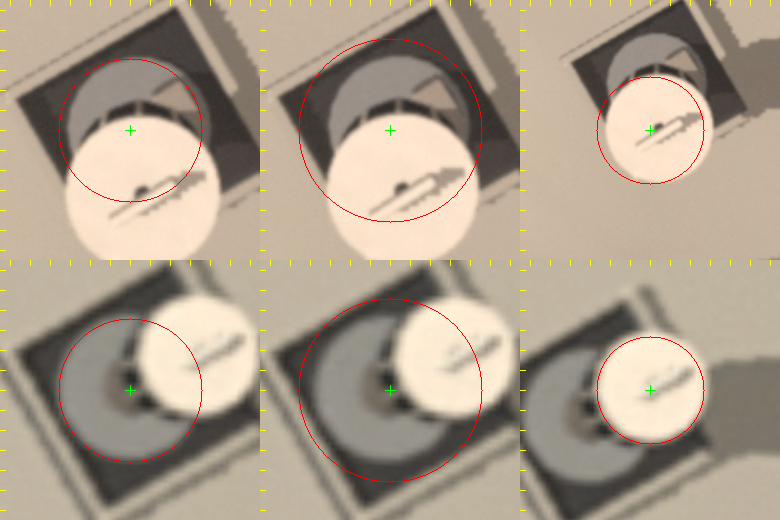

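The wrist view puts the tower at about (451,-304) and the top view at (451,-300), so I'll use y = -302.5. The square plot's wall suggests its centre is near (451,-304), to be refined once it is empty.

```bash
python3 -m jog '[[-0.001,0.003,0.03,0,0,0,0.0854],[0,0,0.04,0,0,0,0.0854],[0,0,0.04,0,0,0,0.0854],[0,0,0.02,0,0,0,0.0854],[0,0,0.009,0,0,0,0.0854]]'
python3 -m jog '[[0,0,0,0,0,0,0.07],[0,0,0,0,0,0,0.06],[0,0,0,0,0,0,0.055],[0,0,0,0,0,0,0.05],[0,0,0,0,0,0,0.045]]' 50
python3 -m jog '[[0,0,0,0,0,0,0.045],[0,0,0,0,0,0,0.045],[0,0,0,0,0,0,0.045]]'
```

```text
time_s: 15.45
eef_pos: [451.3, -299.8, 102.6]
ee_rot: [-0.001, 1.0, 0.001, -0.001]
force: [0.2, 0.4, 0.4]
grip_width: 1.003
grip_force: 0.0
time_s: 15.95
eef_pos: [451.9, -302.8, 105.9]
ee_rot: [0.001, 1.0, 0.0, 0.001]
force: [0.1, -1.0, 7.1]
grip_width: 0.614
grip_force: 52.0
time_s: 16.25
eef_pos: [451.9, -302.7, 105.9]
ee_rot: [0.001, 1.0, 0.0, 0.001]
force: [-0.3, -0.9, 8.0]
grip_width: 0.612
grip_force: 52.0
```

```bash
python3 -m jog '[[0,0,-0.005,0,0,0,0.045],[0,0,-0.01,0,0,0,0.045],[0,0,-0.025,0,0,0,0.045],[0,0,-0.03,0,0,0,0.045],[0,-0.02,-0.01,0,0,0,0.045]]'
python3 -m jog '[[0.003,-0.035,0,0,0,0,0.045],[0.004,-0.04,0,0,0,0,0.045],[0.004,-0.04,0,0,0,0,0.045],[0.004,-0.04,0,0,0,0,0.045],[0.004,-0.04,0,0,0,0,0.045]]'
python3 -m jog '[[0.002,-0.04,0,0,0,0,0.045],[0.001,-0.04,0,0,0,0,0.045],[0,-0.03,0,0,0,0,0.045],[0,-0.015,0,0,0,0,0.045],[0,-0.006,0,0,0,0,0.045]]'
python3 -m jog '[[0,0,0.01,0,0,0,0.045],[0,0,0.02,0,0,0,0.045],[0,0,0.02,0,0,0,0.045],[0,0,0.01,0,0,0,0.045],[0,0,0,0,0,0,0.045]]'
python3 - <<'E'
from h import *
im=cv2.imread if 0 else eyes.capture("side")[:,:,::-1];tp=np.ascontiguousarray(eyes.capture("top")[:,:,::-1]);cv2.imwrite("pics/t3.png",tp)
p=proj("side",[473,44,60])[0].astype(int)
im=np.ascontiguousarray(im[p[1]-60:p[1]+60,p[0]-50:p[0]+50]);im=cv2.resize(im,(400,480),interpolation=2)
o=ortho("top",tp,451-60,451+60,-364,-264+20,27,4);o=cv2.resize(o,(400,400))if 0 else o[:480,:]
o=o[:480,40:440].copy() if 0 else o
cv2.imwrite("pics/c3.png",(255*(np.hstack([im,cv2.resize(ortho("top",tp,391,511,-354,-254,27,4),(400,480))])/255.)**.7).astype(np.uint8))
E
```

```text
time_s: 16.75
eef_pos: [451.8, -283.8, 187.7]
ee_rot: [0.002, 1.0, -0.0, 0.002]
force: [0.9, -0.2, -1.9]
grip_width: 0.609
grip_force: 52.8
time_s: 17.25
eef_pos: [469.8, -85.4, 185.0]
ee_rot: [0.0, 1.0, 0.0, 0.0]
force: [0.6, 0.3, -1.7]
grip_width: 0.613
grip_force: 52.8
time_s: 17.75
eef_pos: [472.7, 45.4, 184.9]
ee_rot: [-0.0, 1.0, 0.001, 0.0]
force: [-0.4, -0.5, -1.4]
grip_width: 0.613
grip_force: 52.9
time_s: 18.25
eef_pos: [472.3, 43.4, 123.0]
ee_rot: [-0.0, 1.0, -0.0, -0.001]
force: [-0.5, -0.3, -1.3]
grip_width: 0.612
grip_force: 52.9
```

View pics/c3.png

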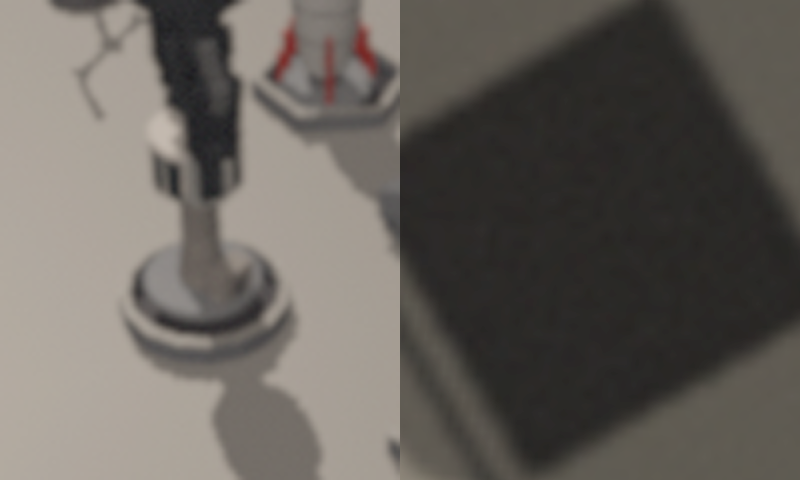

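The tower hangs upright over the centre of the round plot, with an even dark ring around its base. Setting it down, and measuring the now empty square floor numerically.

```bash
python3 -m jog '[[0,0,0.008,0,0,0,0.045],[0,0,0.004,0,0,0,0.045],[0,0,0.002,0,0,0,0.045],[0,0,0.001,0,0,0,0.045],[0,0,0,0,0,0,0.045]]'
python3 -m jog '[[0,0,0.001,0,0,0,0.045],[0,0,0.001,0,0,0,0.045],[0,0,0,0,0,0,0.045]]'
python3 - <<'E'
from h import *
tp=cv2.imread("pics/t3.png")
for nm,x,y in(("square",451,-303),):
  for z in(15,21,27):
    o=cv2.cvtColor(ortho("top",tp,x-80,x+80,y-80,y+80,z,4),6);b=cv2.GaussianBlur(o,(9,9),0)
    t,m=cv2.threshold(b[180:460,180:460],0,255,0);th=(np.median(b[280:360,280:360])+np.median(b))/2
    m=(b<th).astype(np.uint8)
    m=cv2.morphologyEx(m,2,np.ones((41,41)))
    c=max(cv2.findContours(m,0,1)[0],key=cv2.contourArea);(u,v),wh,a=cv2.minAreaRect(c)
    print(nm,z,round(x+80-v/4,1),round(y+80-u/4,1),np.round(np.array(wh)/4,1),a)
E
```

```text
time_s: 18.85
eef_pos: [473.0, 44.0, 109.3]
ee_rot: [-0.0, 1.0, 0.0, 0.0]
force: [0.7, -1.3, -1.6]
grip_width: 0.61
grip_force: 52.9
time_s: 19.15
eef_pos: [472.9, 44.0, 107.2]
ee_rot: [-0.0, 1.0, 0.0, -0.0]
force: [-0.2, 0.8, -1.4]
grip_width: 0.607
grip_force: 52.9
square 15 454.3 -305.9 [92.7 92.6] 59.94103240966797
square 21 453.5 -304.1 [92.4 92.1] 59.85861587524414
square 27 452.7 -302.4 [91.9 91.7] 59.93141555786133
```

```bash
python3 -m jog '[[0,0,0.001,0,0,0,0.045],[0,0,0.001,0,0,0,0.045],[0,0,0,0,0,0,0.045]]'
python3 -m jog '[[0,0,0,0,0,0,0.06],[0,0,0,0,0,0,0.07],[0,0,0,0,0,0,0.0854],[0,0,0,0,0,0,0.0854],[0,0,0,0,0,0,0.0854]]'
python3 -m jog '[[0,0,-0.02,0,0,0,0.0854],[0,0,-0.03,0,0,0,0.0854],[0,0,-0.045,0,0,0,0.0854],[0,0,-0.04,0,0,0,0.0854],[0.014,-0.02,0,0,0,0,0.0854]]'
python3 -m jog '[[0.028,-0.039,0,0,0,0,0.0854],[0.028,-0.039,0,0,0,0,0.0854],[0.028,-0.039,0,0,0,0,0.0854],[0.028,-0.039,0,0,0,0,0.0854],[0.02,-0.029,0,0,0,0,0.0854]]'
python3 -m jog '[[0,0,0,0,0,0,0.0854]]'
python3 - <<'E'
from h import *
s=sense();T=pose("wrist",s);im=np.ascontiguousarray(eyes.capture("wrist")[:,:,::-1])
tp=np.ascontiguousarray(eyes.capture("top")[:,:,::-1]);sd=np.ascontiguousarray(eyes.capture("side")[:,:,::-1])
print(s['eef_pos'],s['joints'].round(2))
def pan(n,i,x,y,z,rad,t=None):
    o=ortho(n,i,x-65,x+65,y-65,y+65,z,2,t)
    o=(255*np.clip(o/np.percentile(o,99),0,1)**.8).astype(np.uint8)
    cv2.drawMarker(o,(130,130),(0,255,0),0,10);cv2.circle(o,(130,130),2*rad,(0,0,255),1);return o
r1=[pan("wrist",im,618,249,21,36,T),pan("wrist",im,618,249,115,26,T),pan("side",sd,473,44,21,36)]
r2=[pan("top",tp,614,-119,21,36),pan("side",sd,614,-119,21,36),pan("top",tp,473,44,21,36)]
cv2.imwrite("pics/o6.png",np.vstack([np.hstack(r1),np.hstack(r2)]))
E
```

```text
time_s: 19.45
eef_pos: [473.3, 43.9, 105.9]
ee_rot: [0.0, 1.0, 0.0, 0.0]
force: [-1.4, -0.2, 4.8]
grip_width: 0.612
grip_force: 53.3
time_s: 19.95
eef_pos: [472.9, 44.0, 105.3]
ee_rot: [-0.0, 1.0, 0.0, -0.0]
force: [0.5, -0.1, 0.8]
grip_width: 1.0
grip_force: 0.0
time_s: 20.45
eef_pos: [488.4, 63.0, 245.7]
ee_rot: [0.001, 1.0, -0.001, 0.005]
force: [0.1, 0.5, -0.9]
grip_width: 1.001
grip_force: 0.0
time_s: 20.95
eef_pos: [619.5, 251.5, 239.6]
ee_rot: [-0.0, 1.0, 0.001, -0.0]
force: [0.3, -0.9, 0.8]
grip_width: 1.002
grip_force: 0.0
time_s: 21.05
eef_pos: [619.5, 252.3, 238.3]
ee_rot: [-0.0, 1.0, 0.002, -0.001]
force: [-0.0, -0.5, 0.6]
grip_width: 1.0
grip_force: 0.0
[619.510111   252.28502217 238.27379719] [0.21 0.65 0.99 0.   1.5  1.78]
```

View pics/o6.png

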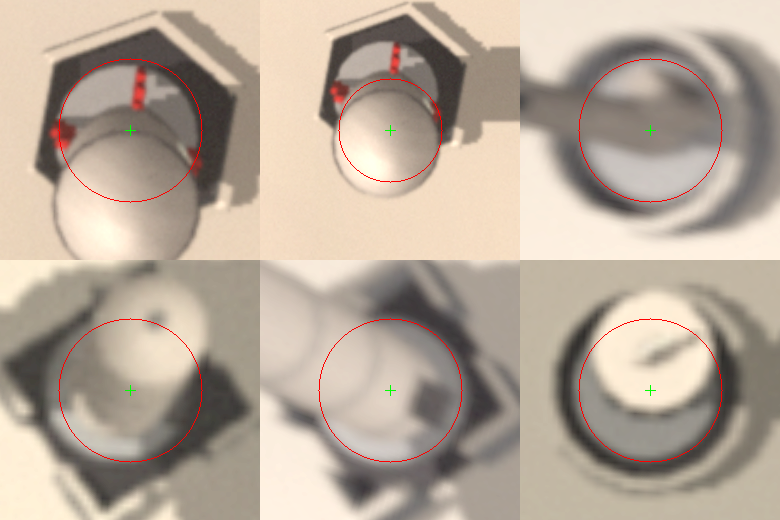

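Tank and tower stand centred on their plots, their base rings matching the 36 mm circles. The rocket in the hex plot is at about (616.5,250). Gripping it for its last trip.

```bash
python3 -m jog '[[-0.002,0.002,0.03,0,0,0,0.0854],[0,0,0.04,0,0,0,0.0854],[0,0,0.04,0,0,0,0.0854],[0,0,0.018,0,0,0,0.0854],[0,0,0.007,0,0,0,0.0854]]'
python3 -m jog '[[0,0,0,0,0,0,0.07],[0,0,0,0,0,0,0.06],[0,0,0,0,0,0,0.055],[0,0,0,0,0,0,0.05],[0,0,0,0,0,0,0.045]]' 50
python3 -m jog '[[0,0,0,0,0,0,0.045],[0,0,0,0,0,0,0.045]]'
python3 -m jog '[[0,0,-0.005,0,0,0,0.045],[0,0,-0.015,0,0,0,0.045],[0,0,-0.035,0,0,0,0.045],[0,0,-0.045,0,0,0,0.045],[0,0,-0.04,0,0,0,0.045]]'
python3 -m jog '[[0,0,-0.015,0,0,0,0.045],[0,0,0,0,0,0,0.045]]'
```

```text
time_s: 21.7
eef_pos: [615.7, 245.8, 103.8]
ee_rot: [0.0, 1.0, -0.0, -0.002]
force: [0.1, -0.5, 0.0]
grip_width: 1.002
grip_force: 0.0
time_s: 22.2
eef_pos: [617.5, 247.7, 107.3]
ee_rot: [-0.001, 1.0, 0.001, 0.002]
force: [-0.3, 2.5, 6.3]
grip_width: 0.596
grip_force: 50.7
time_s: 22.4
eef_pos: [617.5, 247.7, 107.3]
ee_rot: [-0.001, 1.0, 0.001, 0.002]
force: [0.4, 2.4, 6.6]
grip_width: 0.592
grip_force: 50.7
time_s: 22.9
eef_pos: [616.5, 246.9, 248.4]
ee_rot: [0.0, 1.0, 0.0, 0.001]
force: [1.3, 0.2, -2.2]
grip_width: 0.592
grip_force: 52.6
time_s: 23.1
eef_pos: [617.3, 247.1, 264.0]
ee_rot: [-0.0, 1.0, 0.0, 0.003]
force: [1.0, 0.0, -2.6]
grip_width: 0.593
grip_force: 52.7
```

```bash
python3 -m jog '[[-0.006,0.02,0,0,0,0,0.045],[-0.0125,0.042,0,0,0,0,0.045],[-0.0125,0.042,0,0,0,0,0.045],[-0.0125,0.042,0,0,0,0,0.045],[-0.0125,0.042,0,0,0,0,0.045]]'
python3 -m jog '[[-0.0125,0.042,0,0,0,0,0.045],[-0.0125,0.042,0,0,0,0,0.045],[-0.0125,0.042,0,0,0,0,0.045],[-0.0125,0.042,0,0,0,0,0.045],[-0.0125,0.042,0,0,0,0,0.045]]'
python3 -m jog '[[-0.0125,0.042,0,0,0,0,0.045],[-0.0125,0.042,0,0,0,0,0.045],[-0.0125,0.042,0,0,0,0,0.045],[-0.006,0.02,0,0,0,0,0.045],[-0.002,0.008,0,0,0,0,0.045]]'
python3 -m jog '[[0,0,0.02,0,0,0,0.045],[0,0,0.04,0,0,0,0.045],[0,0,0.04,0,0,0,0.045],[0,0,0.02,0,0,0,0.045],[0,0,0,0,0,0,0.045]]'
```

```text
time_s: 23.6
eef_pos: [559.5, 57.6, 259.0]
ee_rot: [-0.0, 1.0, 0.0, -0.001]
force: [0.2, 0.2, -1.9]
grip_width: 0.591
grip_force: 52.7
time_s: 24.1
eef_pos: [497.2, -152.3, 259.3]
ee_rot: [-0.0, 1.0, 0.0, -0.001]
force: [1.4, 0.2, -2.5]
grip_width: 0.593
grip_force: 52.7
time_s: 24.6
eef_pos: [451.9, -306.6, 259.0]
ee_rot: [-0.001, 1.0, -0.001, -0.001]
force: [-1.0, 0.1, -2.9]
grip_width: 0.588
grip_force: 52.8
time_s: 25.1
eef_pos: [452.2, -302.9, 137.1]
ee_rot: [-0.003, 1.0, 0.001, -0.002]
force: [-0.1, -0.2, -1.4]
grip_width: 0.59
grip_force: 53.0
```

```bash
python3 -m jog '[[0,0,0.01,0,0,0,0.045],[0,0,0.008,0,0,0,0.045],[0,0,0.003,0,0,0,0.045],[0,0,0,0,0,0,0.045],[0,0,0,0,0,0,0.045]]'
python3 - <<'E'
from h import *
sd=np.ascontiguousarray(eyes.capture("side")[:,:,::-1]);tp=np.ascontiguousarray(eyes.capture("top")[:,:,::-1])
p=proj("side",[452,-304,50])[0].astype(int);a=sd[p[1]-60:p[1]+60,p[0]-50:p[0]+50]
p=proj("top",[452,-304,50])[0].astype(int);b=tp[p[1]-60:p[1]+60,p[0]-50:p[0]+50]
o=np.hstack([cv2.resize(q,(400,480),interpolation=2) for q in(a,b)])
cv2.imwrite("pics/c7.png",(255*(o/255.)**.6).astype(np.uint8))
E
```

```text
time_s: 25.6
eef_pos: [453.4, -305.2, 119.8]
ee_rot: [0.0, 1.0, 0.0, 0.0]
force: [-0.2, 1.1, -2.4]
grip_width: 0.59
grip_force: 52.9
```

View pics/c7.png

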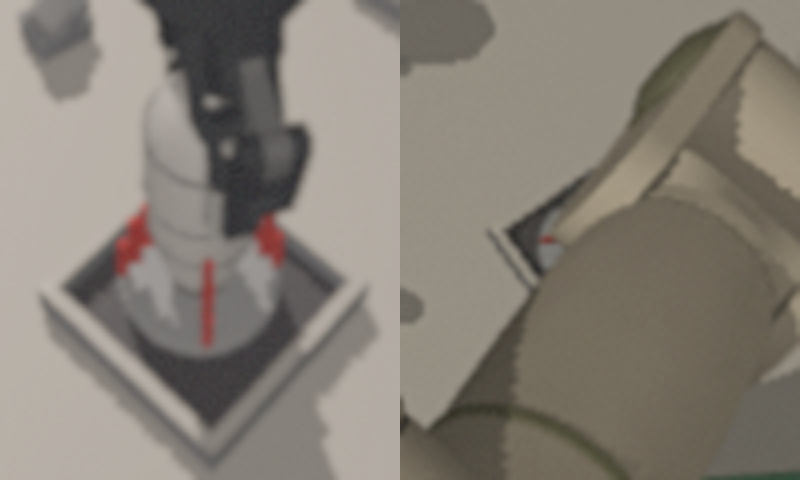

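The rocket hangs about 12 mm above the square plot's floor, centred between the left and right walls. Setting it down.

```bash
python3 -m jog '[[0,0,0.005,0,0,0,0.045],[0,0,0.003,0,0,0,0.045],[0,0,0.001,0,0,0,0.045],[0,0,0,0,0,0,0.045]]'
python3 -m jog '[[0,0,0.001,0,0,0,0.045],[0,0,0.001,0,0,0,0.045],[0,0,0,0,0,0,0.045]]'
```

```text
time_s: 26.1
eef_pos: [453.1, -304.9, 110.0]
ee_rot: [-0.0, 1.0, 0.0, -0.0]
force: [1.1, 0.4, -1.6]
grip_width: 0.593
grip_force: 53.0
time_s: 26.4
eef_pos: [453.2, -305.0, 108.2]
ee_rot: [-0.0, 1.0, 0.0, -0.0]
force: [0.4, 0.7, -3.0]
grip_width: 0.593
grip_force: 53.0
```

```bash
python3 -m jog '[[0,0,0.001,0,0,0,0.045],[0,0,0.0005,0,0,0,0.045],[0,0,0,0,0,0,0.045]]'
python3 -m jog '[[0,0,0,0,0,0,0.06],[0,0,0,0,0,0,0.07],[0,0,0,0,0,0,0.0854],[0,0,0,0,0,0,0.0854],[0,0,0,0,0,0,0.0854]]'
python3 -m jog '[[0,0,-0.02,0,0,0,0.0854],[0,0,-0.03,0,0,0,0.0854],[0,0,-0.045,0,0,0,0.0854],[0,0,-0.045,0,0,0,0.0854],[-0.04,0,0,0,0,0,0.0854]]'
python3 -m jog '[[-0.05,0,0,0,0,0,0.0854],[-0.05,0,0,0,0,0,0.0854],[-0.04,0,0,0,0,0,0.0854],[0,0,0,0,0,0,0.0854],[0,0,0,0,0,0,0.0854]]'
python3 - <<'E'
from h import *
tp=np.ascontiguousarray(eyes.capture("top")[:,:,::-1]);sd=np.ascontiguousarray(eyes.capture("side")[:,:,::-1])
print(sense()['eef_pos'])
def pan(n,i,x,y,z=21):
    o=ortho(n,i,x-65,x+65,y-65,y+65,z,2);o=(255*np.clip(o/np.percentile(o,99),0,1)**.8).astype(np.uint8)
    cv2.drawMarker(o,(130,130),(0,255,0),0,10);cv2.circle(o,(130,130),72,(0,0,255),1);return o
a=np.vstack([pan("top",tp,453,-304),pan("side",sd,453,-304)])
cv2.imwrite("pics/f.png",np.hstack([a,cv2.copyMakeBorder(sd,0,520-384,0,0,0)]))
E
```

```text
time_s: 26.7
eef_pos: [453.4, -305.0, 107.3]
ee_rot: [0.0, 1.0, 0.0, 0.0]
force: [-0.1, 1.9, 3.3]
grip_width: 0.592
grip_force: 53.4
time_s: 27.2
eef_pos: [453.2, -305.1, 106.8]
ee_rot: [0.0, 1.0, 0.0, -0.0]
force: [0.1, -0.1, -0.2]
grip_width: 0.999
grip_force: 0.0
time_s: 27.7
eef_pos: [416.4, -307.0, 253.0]
ee_rot: [0.005, 1.0, 0.002, 0.005]
force: [-0.5, -0.7, -0.9]
grip_width: 1.0
grip_force: 0.0
time_s: 28.2
eef_pos: [273.0, -305.4, 247.2]
ee_rot: [0.0, 1.0, -0.0, 0.0]
force: [0.3, 0.3, -0.6]
grip_width: 1.0
grip_force: 0.0
[ 273.88249774 -305.25220601  246.85209618]
```

View pics/f.png

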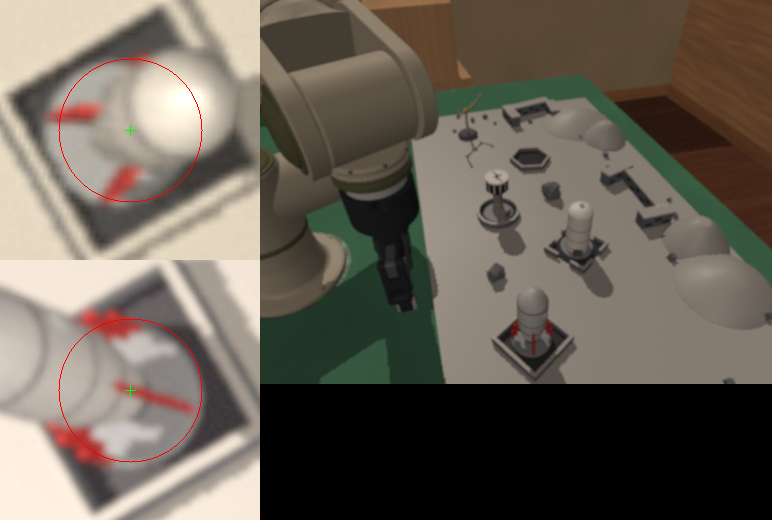

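The final view shows the rocket in the square plot, tower in the round plot and tank in the gated plot. All three are upright and inside their walls, the rocket at most about 7 mm off centre. The boulders and clip stand have not moved and the arm is clear.

```bash
python3 -c "
from rig import finish_job;print(finish_job())"
```

```text
the job is handed in; nothing more can be done
None
```

The job is handed in at about 28 s of the 109 s allowed: by the last camera views, the rocket stands in the square plot, the control tower in the round plot and the fuel tank in the gated plot, all upright and inside their walls, with boulders and clip stand unmoved; no verdict came back.

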